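# Index the crimping table one hole on and clamp it

### The arm

A 6-joint arm with a two-finger parallel gripper is mounted at the origin on the work surface. World frame = base frame: x ahead of the robot, y to its left, z up, the work surface at z = 0. Lengths are in m, angles in rad, forces in N, time in s.
With the tool pointing down it reaches from about 0.4 to 0.925 m from the base axis. Payload 3.4 kg.
Tool frame: the origin (TCP) lies midway between the tips of the shut fingers; the grasp point (between the pads) lies 19 mm behind it; z points along the fingers, y is the direction in which the jaws open and shut (so a half turn about z gives the same grasp; the last joint's range is limited). The gripper opens to 85 mm and grips with 20 to 120 N. Pads are 22 mm wide; open, the fingers measure 114 mm over their backs; the gripper's body (76 mm by 85 mm) begins 54 mm behind the grasp point. The pads swing forward as they close: fully open they stand 13 mm farther back than shut.
Start: joints at [-1.302, 0.307, 1.506, -0, 1.328, -0.073], TCP at [0.193, -0.542, 0.231] pointing down, gripper open.
Joint ranges: [-3.12, 3.12], [-1.05, 2.28], [0.14, 2.33], [-1.42, 4.57], [0.1, 2.73], [-2.68, 2.68]. Speed limits (rad/s): [2.57, 2.57, 3.14, 3.14, 3.14, 3.14].

### API

Orientations are given as [roll, pitch, yaw] about the fixed x, y, z axes, in that order (R = Rz(yaw) Ry(pitch) Rx(roll)).
In Python, from plant import ctrl gives the robot as it stands.
- The arm moves only by the tool send_rows, never from a script. Its argument "targets" is one flat list of numbers, 4 for each row, row after row: the shift along the tool's x, y, z in cm, then the turn about the tool's z in degrees. In form: [dx, dy, dz, twist, dx, dy, dz, twist, ...]. A call has 1 to 20 rows; each row is the pose to reach, as a shift and turn from the pose measured when the call began, along the tool's axes at that moment; what a row does not reach only later rows make up. A row lasts 1/8 s, in which the tool goes at most 62.5 mm and 10.7 degrees, less where a joint would pass 70% of its speed; a pose out of reach is approached as far as the arm can. A call with a gripper value outside its range is refused whole. "grip" is the finger opening in cm, from 0 to 8.54, set as the call begins (left out, the last holds). The fingers move at their own pace and stop on an object; the grip force is fixed at half the most. Time passes only in rows, so rows that repeat a pose let the fingers close. It gives the time, the measured TCP pose, the force and the opening at its end, in the units of the state.
- ctrl.get_state(): the state, without advancing time (a new reading comes with each control period).
- ctrl.read_camera(name): name is "side" or "top" or "wrist"; returns a dict with "image" (480x640x3 uint8, red, green, blue), "fov_y" (degrees; the focal length in pixels is half the picture's height over the tangent of half this angle, whatever the lens; pixels are square), "cx", "cy" (the principal point, pixels), "extrinsics" (4x4, takes a point from world to camera coordinates). Camera axes: x right, y up, looking along -z (the intrinsics and any distortion apply to the point x, -y, -z); pixel columns grow to the right and rows downward; lengths in m; the calibration is good to about 2 mm. A picture is of the moment at which its call begins. There is no depth.
- ctrl.hand_in(): hands the job in, once; it reports no verdict.
The state is a dict: "clock": time; "joint_pos": joint angles; "qvel": joint speeds; "effort": joint torques, N m; "tcp_pos": TCP position; "tcp_rot": TCP orientation; "contact_force": force on the tool from outside, world axes, zero at the start; "torque": the same for the moment, N m; "opening": opening from 0.0 (shut) to 1.0 (fully open).
Only numpy, scipy, OpenCV 4.12 (cv2) and the standard library are available. Lean on these libraries where they do the work, as an engineer would, in place of code of your own. Each camera call takes 0.05 s, during which the arm holds its last target. There are 200 camera calls.

### The job

Bring the next nest under the crimping gun: with a fingertip press the black plunger knob on the turntable's arm fully in, turn the table counter-clockwise (seen from above) to the very next hole, and let the plunger spring fully back up there so that it locks. Then push the clamp lever round clockwise until it is tight against its stop. Only press and push: leave the connector housings sitting in their nests, lift nothing, and leave the other things on the bench alone.

Things in the scene. Friction and masses are not known exactly. Their poses are not given: they have to be found in the camera images.
- fixture: The indexing fixture, fixed to the bench: grey base plate 340 x 430 x 12 mm carrying a steel index ring (274 mm across, its top 54 mm above the bench) with eight dark holes 45 degrees apart on a 120 mm radius, the turntable in its middle, a clamp lever on its +y side, and an aluminium crimping gun at its +x side (up to 147 mm high). Origin on the turntable's axis at bench level; z up, -x is the side towards the robot when yaw is 0. Its place and yaw vary.
- table_axis (a point): Centre of the turntable's top face, 66 mm above the bench, on its vertical axis. The aluminium turntable disc is 200 mm across, with eight square steel nests 14 mm high on a 66 mm radius. A flat steel arm fixed to the disc reaches out over the ring to a 170 mm radius, its top 65 mm above the bench.
- knob_top (a point): Centre of the flat top of the plunger knob, a black disc 34 mm across and 12 mm thick with a vertical axis near the outer end of the turntable's arm, 148 mm from the table axis; the top is 93 mm above the bench when the plunger is up and 79 mm when fully pressed. It travels round with the arm.
- drive_post (a point): Centre of the top of a plain steel post, 12 mm in diameter, standing on the arm beside the knob on its counter-clockwise (leading) side: 28 mm from the knob's axis, measured square to the arm. Top 110 mm above the bench. A finger on the knob pushes against it to turn the table counter-clockwise; between post and knob edge there are 5 mm.
- next_hole (a point): Centre of the mouth of the ring's hole that the plunger's pin must enter next, 54 mm above the bench, on a 120 mm radius about the table axis, 45 degrees counter-clockwise of the hole where the pin sits at the start. The pin and the knob lie on one radius (pin 120 mm, knob 148 mm out).
- turntable (a joint): Angle of the turntable in rad, 0 at the start, growing counter-clockwise seen from above; the next hole is at 0.785. Turns with about 0.12 N m of friction (1 N at the knob) and stays where it is left. A pin under the arm, in a ring hole, locks it (about 1 degree of play) until the plunger is pressed at least 11 mm.
- plunger (a joint): How far the plunger is pressed in m: 0 up, 0.014 fully down. Spring 3 N at the top rising to 7 N fully down. Between holes the ring holds it at about 0.010 even when the finger is lifted; over a hole, with no finger on it, it springs up to 0 and locks the table there.
- clamp (a joint): Angle of the clamp lever in rad: 0 fully loose, growing clockwise seen from above; 1.05 tight against its stop. Starts between 0 and 0.25. Turns with about 0.10 N m of friction (1.3 N at the ball) and stays where it is left.
- clamp_ball (a point): Centre of the black ball, 28 mm across, at the end of the clamp lever: 80 mm above the bench, 75 mm from the lever's pivot. Fully loose the lever points 30 degrees to the -y side of the fixture's -x direction, tight it points 30 degrees to the +y side of it, so the ball is pushed towards the fixture's +y.
- clamp_pivot (a point): Point on the clamp lever's vertical pivot, 80 mm above the bench, 200 mm from the table axis in the fixture's +y direction. The boss there is 34 mm across; it and the lever's hub reach 82 mm above the bench.
- housing0_mid (a point): Mid-height of a small loose connector housing, 21 mm square with a round neck, 34 mm high, sitting in a nest of the turntable (top 102 mm above the bench). Travels with the table; must stay in its nest.
- housing1_mid (a point): Mid-height of a small loose connector housing, 21 mm square with a round neck, 34 mm high, sitting in a nest of the turntable (top 102 mm above the bench). Travels with the table; must stay in its nest.
- housing2_mid (a point): Mid-height of a small loose connector housing, 21 mm square with a round neck, 34 mm high, sitting in a nest of the turntable (top 102 mm above the bench). Travels with the table; must stay in its nest.
- housing3_mid (a point): Mid-height of a small loose connector housing, 21 mm square with a round neck, 34 mm high, sitting in a nest of the turntable (top 102 mm above the bench). Travels with the table; must stay in its nest.
- spare_housing_mid (a point): Mid-height of a spare loose connector housing, as the others, standing on the base plate's corner towards the robot and to the right. Bystander.
- screwdriver: Loose screwdriver lying on the bench. Bystander.
- tape_roll: Roll of white tape, 84 mm across, 19 mm high, lying flat. Bystander.
- pin_cup: Grey cup, 64 mm across, 75 mm high. Bystander.
- flux_jar: Small closed jar, 48 mm across, 55 mm high. Bystander.
- gauge_block: Steel block 75 x 30 x 20 mm lying on the bench. Bystander.

How it is judged:
By the outcome, as a careful person would: the job done as asked, in the order asked, and still so for the second after the job is handed in, with the robot touching nothing.
It also fails if it takes over 51 s, if anything falls off the work surface, if the arm or the gripper's body presses on something with over 40 N, if the wrist force passes 120 N, or if a joint passes its speed limit or range.

## Working session

There is one attempt and no reset: what is moved stays moved. The work goes in short steps, Python scripts to look and compute and a tool call to move; the robot and the scene stay as the last step left them, time stands still between calls to the robot, and variables do not carry over. Pictures are saved under pics/ and viewed, on a budget of 10 in all, crops included, one or two more only if the job needs it, and the job is handed in when it is done.

Besides the shell and the picture viewer there is one more tool, called after "Request:" as name(argument=value, ...) on one line, values as JSON. send_rows: Moves the arm, as the interface text tells. Its arguments: {"type":"object","properties":{"targets":{"type":"array"},"grip":{"type":"number"}},"required":["targets"]}

```bash
mkdir -p pics; ls; python3 - <<'E'
from plant import ctrl
import cv2,pickle
s=ctrl.get_state();print(s)
for n in("top","side"):
    c=ctrl.read_camera(n);cv2.imwrite(f"pics/{n}0.png",c["image"][:,:,::-1]);pickle.dump(c,open(f"{n}0.pkl","wb"))
    print(n,{k:v for k,v in c.items() if k!="image"})
E
```

```text
pics
{'clock': 0.0, 'joint_pos': array([-1.30251697e+00,  3.07604984e-01,  1.50766797e+00, -1.03251018e-05,
        1.32838580e+00, -7.34788140e-02]), 'qvel': array([-0.00114843,  0.00036339,  0.00031127,  0.00057691,  0.00042392,
        0.00117847]), 'effort': array([ 1.37109360e-03, -4.57540154e+01, -2.51912534e+01,  6.64779259e-05,
        1.32977060e-02,  4.38932602e-06]), 'tcp_pos': array([ 0.19250956, -0.54108511,  0.23036476]), 'tcp_rot': array([-3.13953140e+00, -1.41686399e-04,  3.41760514e-01]), 'contact_force': array([-0.70185801,  0.53129362,  0.11027633]), 'torque': array([-0.02335942,  0.04033996, -0.01797265]), 'opening': 0.9979110096582543}
top {'fov_y': 49.76775224352206, 'cx': 318.6019761259208, 'cy': 236.66205806037556, 'extrinsics': array([[ 2.58826555e-02, -9.99654153e-01,  4.65433400e-03,
        -1.48337242e-02],
       [ 9.83938846e-01,  2.62978057e-02,  1.76558127e-01,
        -5.23293402e-01],
       [-1.76619464e-01,  9.78684439e-06,  9.84279211e-01,
        -1.44961259e+00],
       [ 0.00000000e+00,  0.00000000e+00,  0.00000000e+00,
         1.00000000e+00]])}
side {'fov_y': 57.03411714438236, 'cx': 319.1684500160381, 'cy': 230.34073059808765, 'extrinsics': array([[-0.98066949, -0.19514806, -0.01430371,  0.50263561],
       [ 0.09789397, -0.55260815,  0.82767204, -0.12414684],
       [-0.16942294,  0.81027247,  0.56102976, -1.18027621],
       [ 0.        ,  0.        ,  0.        ,  1.        ]])}
```

View pics/top0.png

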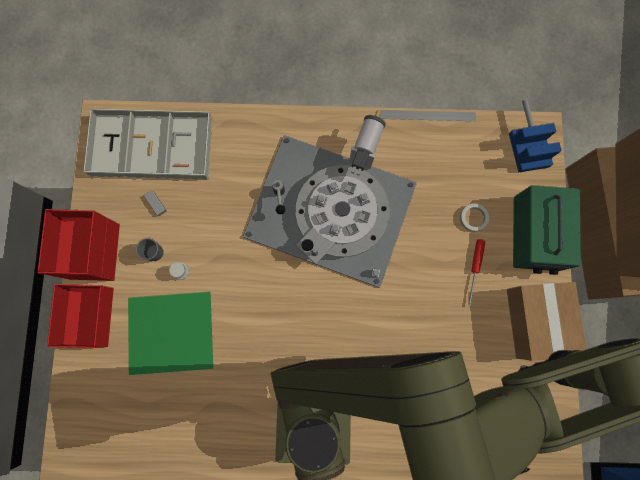

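View pics/side0.png

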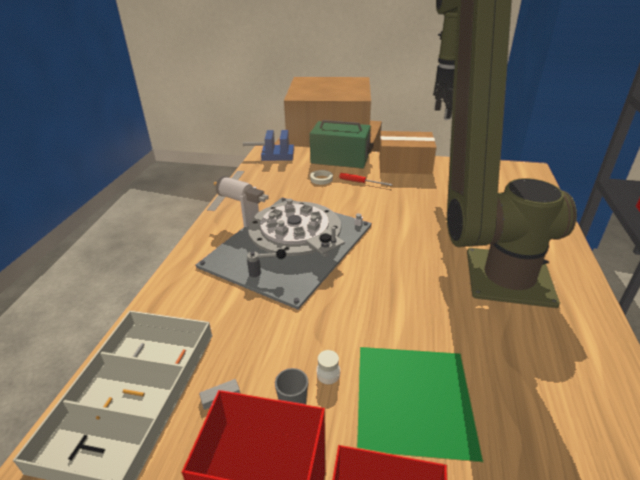

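Top view: fixture centred near (342,208), knob near (307,245), clamp ball near (280,210). I'll enlarge it.

```bash
python3 - <<'E'
import cv2
i=cv2.imread("pics/top0.png")[125:295,235:425]
cv2.imwrite("pics/top0c.png",cv2.resize(i,None,fx=3.5,fy=3.5,interpolation=cv2.INTER_CUBIC)) if 0 else cv2.imwrite("pics/top0c.png",cv2.resize(i[:148],None,fx=4,fy=4,interpolation=cv2.INTER_CUBIC))
E
```

```text
(no output)
```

View pics/top0c.png

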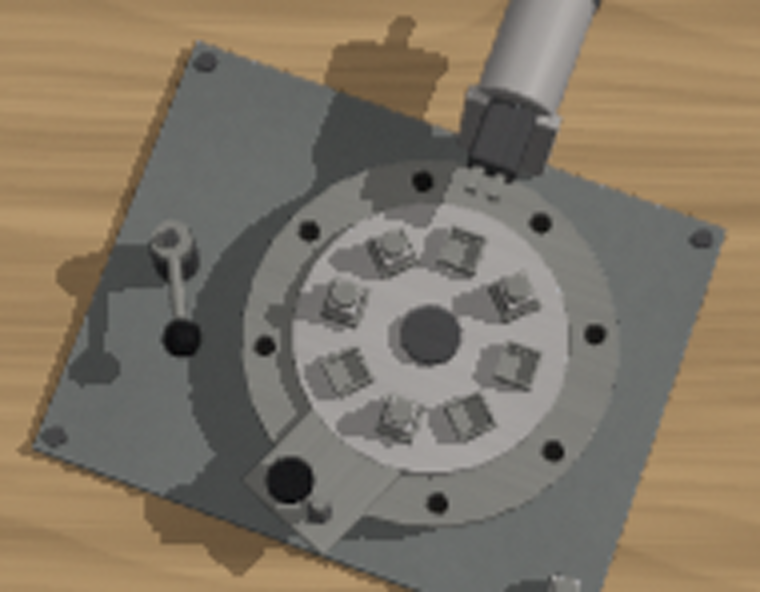

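```bash
cat >h.py <<'E'
import numpy as np,pickle
def ray(c,u,v):
    f=240/np.tan(np.radians(c["fov_y"]/2)); E=c["extrinsics"];R=E[:3,:3]
    return -R.T@E[:3,3], R.T@np.array([(u-c["cx"])/f,-(v-c["cy"])/f,-1])
def atz(c,u,v,z):
    o,d=ray(c,u,v); return o+d*(z-o[2])/d[2]
def proj(c,p):
    f=240/np.tan(np.radians(c["fov_y"]/2)); q=c["extrinsics"]@np.r_[p,1]
    return c["cx"]+f*q[0]/-q[2], c["cy"]+f*q[1]/q[2]
E
python3 - <<'E'
from h import *
from scipy.optimize import least_squares
c=pickle.load(open("top0.pkl","rb"))
W=lambda u,v,z:atz(c,235+u/4,125+v/4,z)[:2]
H=np.array([W(u,v,.054) for u,v in[(423,181),(541,222),(595,334),(553,451),(437,503),(265,346),(310,231)]])
r=least_squares(lambda p:np.hypot(*(H-p[:2]).T)-p[2],[*H.mean(0),.12]);A=r.x[:2];print("axis",r.x,"res",r.fun)
def pol(n,p,o=A): d=p-o;print(n,p.round(4),"r",np.hypot(*d).round(4),"ang",np.degrees(np.arctan2(d[1],d[0])).round(2))
for h in H:pol("hole",h)
pol("knob",W(290,480,.093));pol("post",W(317,510,.110));P=W(172,237,.082);pol("pivot",P);b=W(182,338,.080);pol("ball",b,P)
# corner screws
for q in[(205,62),(702,238),(53,436)]:pol("scr",W(*q,.015))
E
```

```text
axis [ 0.60301995 -0.06879771  0.12000898] res [-1.89986370e-04  5.70470092e-04 -3.27871583e-04 -4.79260712e-05
  4.05511365e-05  2.47935991e-04 -2.93173194e-04]
hole [ 0.7226 -0.0611] r 0.1198 ang 3.66
hole [ 0.6937 -0.1483] r 0.1206 ang -41.25
hole [ 0.6104 -0.1883] r 0.1197 ang -86.47
hole [ 0.5232 -0.1583] r 0.12 ang -131.71
hole [ 0.4832 -0.0756] r 0.12 ang -176.77
hole [0.595  0.0512] r 0.1203 ang 93.83
hole [0.6822 0.021 ] r 0.1197 ang 48.58
knob [0.4907 0.0293] r 0.1491 ang 138.86
post [0.4675 0.0098] r 0.1566 ang 149.89
pivot [0.667  0.1195] r 0.1989 ang 71.24
ball [0.5933 0.1096] r 0.0744 ang -172.34
scr [0.8249 0.1054] r 0.2821 ang 38.15
scr [ 0.6961 -0.2735] r 0.2249 ang -65.56
scr [0.5316 0.2069] r 0.2848 ang 104.52
```

```bash
cat >>h.py <<'E'
A=np.array([.6030,-.0688]); P=np.array([.667,.1195])
def u(d): return np.array([np.cos(np.radians(d)),np.sin(np.radians(d))])
def rel(wps):
    from plant import ctrl
    s=ctrl.get_state(); from scipy.spatial.transform import Rotation as R
    r=R.from_euler("xyz",s["tcp_rot"]); y0=np.degrees(s["tcp_rot"][2])
    print("clock",s["clock"],"tcp",s["tcp_pos"].round(4),"yaw",y0.round(2),"F",s["contact_force"].round(1))
    for x,y,z,yaw in wps:
        d=r.inv().apply(np.array([x,y,z])-s["tcp_pos"])*100
        print((*d.round(2),round(float(y0-yaw),1)))
E
python3 -c "
from h import *
rel([(.45,-.25,.23,35),(.492,.029,.2,48.6)])"
```

```text
clock 0.1 tcp [ 0.1925 -0.5411  0.2305] yaw 19.58 F [ 0.7 -1.2  0.3]
(np.float64(34.01), np.float64(-18.8), np.float64(0.09), -15.4)
(np.float64(47.32), np.float64(-43.67), np.float64(3.13), -29.0)
```

Request:
send_rows(targets=[5, -2.7, 0, -2, 10, -5.4, 0, -5, 15, -8.1, 0, -8, 20, -10.8, 0, -10, 25, -13.5, 0, -12, 30, -16.2, 0, -14, 34, -19, 0, -16, 36.5, -24, 0.5, -19, 39, -29, 1, -22, 41.5, -34, 2, -25, 44.5, -39, 2.5, -29, 47.3, -43.7, 3.1, -29, 47.3, -43.7, 3.1, -29, 47.3, -43.7, 3.1, -29, 47.3, -43.7, 3.1, -29], grip=0)

```text
clock: 1.98
tcp_pos: [0.4915, 0.028, 0.2003]
tcp_rot: [-3.14, -0.001, 0.846]
contact_force: [0.1, -0.3, -0.1]
opening: -0.003
```

```bash
python3 - <<'E'
from h import *
from plant import ctrl
import cv2
c=ctrl.read_camera("wrist");pickle.dump(c,open("w1.pkl","wb"));im=c["image"][:,:,::-1].copy();cv2.imwrite("pics/w1.png",im)
k=A+.148*u(138.6)
print("exp knob px",proj(c,[*k,.093]),"post",proj(c,[*(k+.028*u(228.6)),.110]))
rel([(*k,.1,48.6)])
E
```

```text
exp knob px (np.float64(322.3021966464396), np.float64(232.199917631246)) post (np.float64(322.3533457990668), np.float64(280.1756661569332))
clock 2.025 tcp [0.4915 0.0278 0.2004] yaw 48.46 F [ 0.6  0.7 -0.1]
(np.float64(0.11), np.float64(-0.03), np.float64(10.04), -0.1)
```

View pics/w1.png

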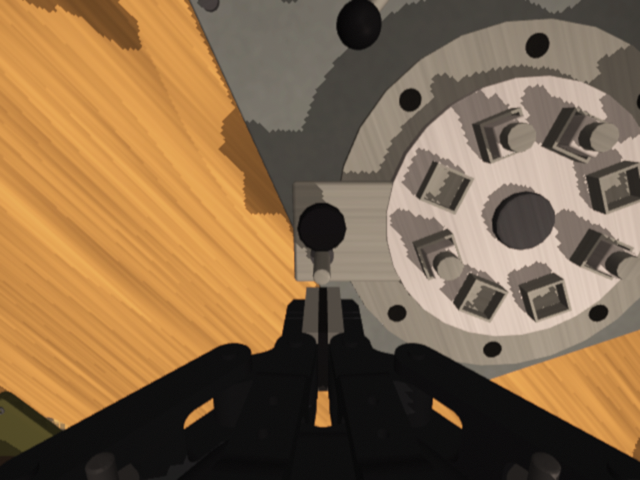

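Knob at (322,228), post top at (322,276), about 3 mm from the prediction, so clear to press.

Request:
send_rows(targets=[0.2, 0, 3.5, 0, 0.2, 0, 7, 0, 0.2, 0, 9.5, 0, 0.2, 0, 10.5, 0, 0.2, 0, 11, 0, 0.2, 0, 11.4, 0, 0.2, 0, 11.8, 0, 0.2, 0, 12, 0, 0.2, 0, 12.1, 0, 0.2, 0, 12.1, 0])

```text
clock: 3.28
tcp_pos: [0.4933, 0.0297, 0.0801]
tcp_rot: [-3.141, -0.002, 0.846]
contact_force: [-2.7, 0.4, 6.2]
opening: -0.001
```

```bash
python3 - <<'E'
from h import *
from plant import ctrl
rel([(*(A+.148*u(138.6+a)+.011*u(228.6+a)),.0785,48.6+a) for a in [0,0,3,9,15,21,27,33,39,43]])
E
```

```text
clock 3.275 tcp [0.4933 0.0297 0.0801] yaw 48.48 F [-2.7  0.4  6.2]
(np.float64(-1.23), np.float64(-0.05), np.float64(0.16), -0.1)
(np.float64(-1.23), np.float64(-0.05), np.float64(0.16), -0.1)
(np.float64(-2.0), np.float64(0.03), np.float64(0.16), -3.1)
(np.float64(-3.53), np.float64(0.3), np.float64(0.16), -9.1)
(np.float64(-5.02), np.float64(0.74), np.float64(0.15), -15.1)
(np.float64(-6.46), np.float64(1.33), np.float64(0.15), -21.1)
(np.float64(-7.83), np.float64(2.07), np.float64(0.15), -27.1)
(np.float64(-9.11), np.float64(2.95), np.float64(0.15), -33.1)
(np.float64(-10.29), np.float64(3.95), np.float64(0.14), -39.1)
(np.float64(-11.02), np.float64(4.69), np.float64(0.14), -43.1)
```

Request:
send_rows(targets=[0, 0, 0.1, 0, -0.4, 0, 0.14, 0, -0.8, 0, 0.14, 0, -1.2, 0, 0.14, 0, -2, 0, 0.14, -3, -2.8, 0.2, 0.14, -6, -3.5, 0.3, 0.14, -9, -4.3, 0.5, 0.14, -12, -5, 0.75, 0.14, -15, -5.7, 1, 0.14, -18, -6.45, 1.35, 0.14, -21, -7.1, 1.7, 0.14, -24, -7.8, 2.1, 0.14, -27, -8.5, 2.5, 0.14, -30, -9.1, 2.95, 0.14, -33, -9.7, 3.45, 0.14, -36, -9.7, 3.45, 0.14, -36])

```text
clock: 5.4
tcp_pos: [0.4575, -0.067, 0.0799]
tcp_rot: [3.135, -0.0, 1.475]
contact_force: [0.8, -0.4, 7.1]
opening: 0.002
```

```bash
python3 - <<'E'
from h import *
from plant import ctrl
import cv2
c=ctrl.read_camera("top");pickle.dump(c,open("t2.pkl","wb"))
w=ctrl.read_camera("side")["image"][:,:,::-1][190:310,190:350]
i=c["image"][:,:,::-1][150:290,255:405]
i=cv2.resize(i,(600,560),interpolation=cv2.INTER_CUBIC)
cv2.imwrite("pics/t2.png",i);cv2.imwrite("pics/s2.png",cv2.resize(w,None,fx=5,fy=5,interpolation=cv2.INTER_CUBIC))
rel([(*(A+.148*u(138.6+a)+.011*u(228.6+a)),z,48.6+a) for a,z in [(35,.0785),(35,.098),(40,.098),(44,.098),(45,.098),(46,.098)]])
E
```

```text
clock 5.5 tcp [ 0.4575 -0.0668  0.0799] yaw 84.49 F [ 0.6 -0.2  6.5]
(np.float64(0.33), np.float64(-0.32), np.float64(0.14), 0.9)
(np.float64(0.33), np.float64(-0.31), np.float64(-1.81), 0.9)
(np.float64(-0.96), np.float64(-0.17), np.float64(-1.81), -4.1)
(np.float64(-1.98), np.float64(0.01), np.float64(-1.81), -8.1)
(np.float64(-2.23), np.float64(0.07), np.float64(-1.81), -9.1)
(np.float64(-2.48), np.float64(0.13), np.float64(-1.81), -10.1)
```

View pics/s2.png

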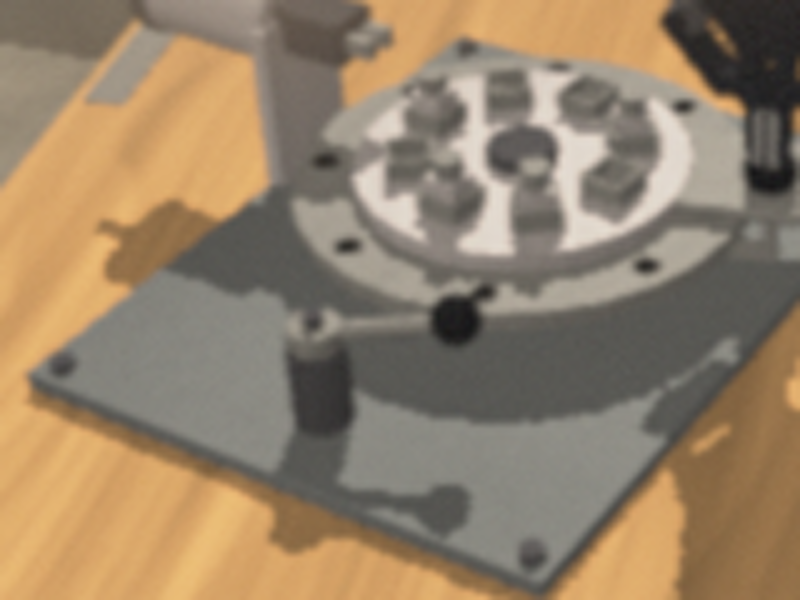

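The finger still sits on the knob and the table is turning with it. The housings are seated. Next I raise the tip clear of the knob and push only on the post, so the plunger can pop in by itself.

Request:
send_rows(targets=[0, 0, -0.6, 0, 0, -0.1, -1.2, 0, 0, -0.2, -1.8, 0, -0.3, -0.2, -1.8, -1, -0.6, -0.2, -1.8, -2, -0.9, -0.2, -1.8, -4, -1.2, -0.1, -1.8, -5, -1.5, -0.1, -1.8, -6, -1.7, -0.1, -1.8, -7, -1.7, -0.1, -1.8, -7])

```text
clock: 6.75
tcp_pos: [0.4548, -0.0839, 0.0978]
tcp_rot: [3.135, 0.001, 1.597]
contact_force: [0.3, -0.7, -0.0]
opening: -0.001
```

```bash
python3 - <<'E'
from h import *
from plant import ctrl
rel([(*(A+.148*u(138.6+a)+.011*u(228.6+a)),.098,48.6+a) for a in [43,44,45,46]])
E
```

```text
clock 6.75 tcp [ 0.4548 -0.0839  0.0978] yaw 91.49 F [ 0.3 -0.7 -0. ]
(np.float64(-0.01), np.float64(0.06), np.float64(-0.02), -0.1)
(np.float64(-0.27), np.float64(0.08), np.float64(-0.02), -1.1)
(np.float64(-0.52), np.float64(0.1), np.float64(-0.02), -2.1)
(np.float64(-0.78), np.float64(0.13), np.float64(-0.02), -3.1)
```

Request:
send_rows(targets=[-0.1, 0, 0, 0, -0.2, 0, 0, 0, -0.3, 0, 0, -1, -0.4, 0, 0, -1, -0.5, 0, 0, -2, -0.5, 0, 0, -2])

```text
clock: 7.5
tcp_pos: [0.455, -0.0889, 0.0978]
tcp_rot: [3.135, 0.001, 1.632]
contact_force: [-0.4, 0.5, 0.1]
opening: -0.0
```

```bash
python3 - <<'E'
from plant import ctrl
import cv2
c=ctrl.read_camera("wrist")["image"][:,:,::-1]
cv2.imwrite("pics/w3.png",c); print(ctrl.get_state()["contact_force"])
E
```

```text
[-0.01683595  0.70586757  0.48491747]
```

View pics/w3.png

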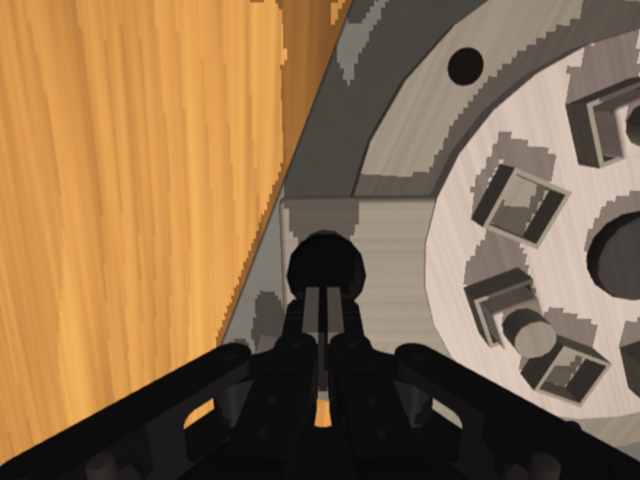

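Request:
send_rows(targets=[-0.05, 0, 0, 0, -0.1, 0, 0, 0, -0.15, 0, 0, 0, -0.2, 0, 0, -1, -0.25, 0, 0, -1, -0.25, 0, 0, -1])

```text
clock: 8.3
tcp_pos: [0.4551, -0.0907, 0.0978]
tcp_rot: [3.135, -0.0, 1.649]
contact_force: [0.9, 4.4, 1.4]
opening: 0.0
```

Resistance of 4.4 N, so it looks locked. Backing off and lifting to check.

Request:
send_rows(targets=[0.3, 0, 0, 0, 0.6, 0, -0.5, 0, 0.6, 0, -4, 0, 0.6, 0, -9, 0, 0.6, 0, -10.2, 0, 0.6, 0, -10.2, 0])

```text
clock: 9.05
tcp_pos: [0.4544, -0.0851, 0.2007]
tcp_rot: [3.133, 0.001, 1.649]
contact_force: [-0.3, -0.2, -1.6]
opening: -0.002
```

```bash
python3 - <<'E'
from h import *
from plant import ctrl
import cv2
c=ctrl.read_camera("wrist");pickle.dump(c,open("w4.pkl","wb"));cv2.imwrite("pics/w4.png",c["image"][:,:,::-1])
for a in(42,45):
    k=A+.148*u(138.6+a)
    print(a,"knob93",proj(c,[*k,.093]),"knob83",proj(c,[*k,.083]),"post",proj(c,[*(k+.028*u(228.6+a)),.110]))
print("hole138",proj(c,[*(A+.12*u(138.6)),.054]),"ring hole 228",proj(c,[*(A+.12*u(228.6)),.054]))
k=A+.148*u(183.6);t=u(273.6)
for z in(.093,.083):print("diam",z,np.subtract(proj(c,[*(k+.017*u(183.6)),z]),proj(c,[*(k-.017*u(183.6)),z])))
rel([])
E
```

```text
42 knob93 (np.float64(323.1158998524784), np.float64(212.27402343239464)) knob83 (np.float64(322.95627839999037), np.float64(208.86928397627895)) post (np.float64(320.5010326410119), np.float64(260.247850735275))
45 knob93 (np.float64(322.6426544597138), np.float64(223.38898494923856)) knob83 (np.float64(322.50124385663986), np.float64(219.61726708055272)) post (np.float64(322.2658949660349), np.float64(271.3595425106399))
hole138 (np.float64(412.49343205093885), np.float64(95.01983547156325)) ring hole 228 (np.float64(395.5509510509004), np.float64(309.0586671642541))
diam 0.093 [-50.14123375  -0.58714931]
diam 0.083 [-48.35558347  -0.57274865]
clock 9.1 tcp [ 0.4535 -0.0848  0.1995] yaw 94.47 F [-0.8 -0.2 -0.4]
```

View pics/w4.png

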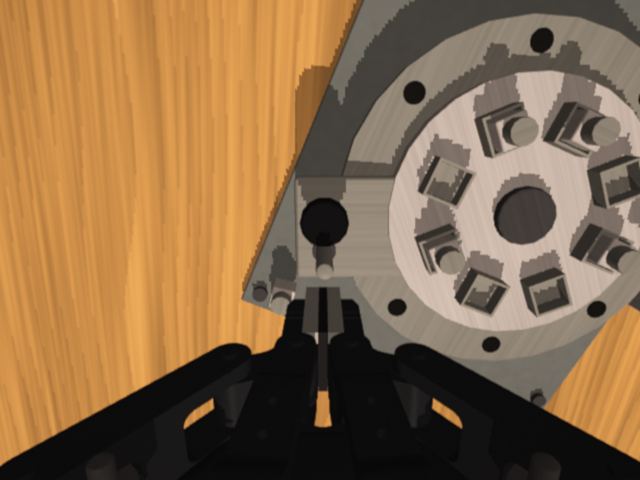

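```bash
python3 - <<'E'
import cv2,numpy as np
from h import *
for n in("w1","w4"):
    g=cv2.imread(f"pics/{n}.png").max(2)[190:262,290:360]
    m=(g<40).astype(np.uint8);k,l,s,ce=cv2.connectedComponentsWithStats(m)
    j=1+s[1:,4].argmax();print(n,s[j],ce[j]+[290,190])
w=pickle.load(open("w1.pkl","rb"))
# ball in wrist? next: clamp path
h=.0; 
from plant import ctrl
b=P+.075*u(187.7)
def tip(th,back): return P+.075*u(th)-np.array([np.sin(np.radians(th)),-np.cos(np.radians(th))])*back
print("tip pts",[tip(t,.025).round(4) for t in(187.7,131.2)])
rel([(*tip(187.7,.038),.2,97.7),(*tip(187.7,.038),.078,97.7)]+[(*tip(t,.025),.078,t-90) for t in(187.7,180,170,160,150,140,131.2)])
E
```

```text
w1 [   8   13   48   49 1791] [321.07816862 226.93355667]
w4 [  11    8   47   49 1796] [323.80122494 221.77115813]
tip pts [array([0.596 , 0.0847]), array([0.5988, 0.1595])]
clock 9.1 tcp [ 0.4535 -0.0848  0.1995] yaw 94.47 F [-0.8 -0.2 -0.4]
(np.float64(14.49), np.float64(15.61), np.float64(0.05), -3.2)
(np.float64(14.49), np.float64(15.53), np.float64(12.25), -3.2)
(np.float64(15.79), np.float64(15.46), np.float64(12.25), -3.2)
(np.float64(16.8), np.float64(15.13), np.float64(12.25), 4.5)
(np.float64(18.16), np.float64(14.92), np.float64(12.25), 14.5)
(np.float64(19.54), np.float64(14.94), np.float64(12.25), 24.5)
(np.float64(20.89), np.float64(15.21), np.float64(12.25), 34.5)
(np.float64(22.17), np.float64(15.7), np.float64(12.25), 44.5)
(np.float64(23.22), np.float64(16.31), np.float64(12.25), 53.3)
```

Knob blob is the same size as at the start (1796 vs 1791 px) and its centre matches 45°, so it is up and locked. Now the clamp.

Request:
send_rows(targets=[3.6, 3.9, 0, -1, 7.2, 7.8, 0, -2, 10.8, 11.7, 0, -3, 14.5, 15.6, 0, -3, 14.5, 15.6, 0, -3, 14.5, 15.6, 4, -3, 14.5, 15.6, 8, -3, 14.5, 15.6, 11, -3, 14.5, 15.5, 12.8, -3, 14.5, 15.5, 12.8, -3])

```text
clock: 10.35
tcp_pos: [0.5939, 0.0709, 0.0695]
tcp_rot: [-3.14, 0.0, 1.7]
contact_force: [0.5, 0.8, -0.7]
opening: 0.003
```

```bash
python3 - <<'E'
from h import *
from plant import ctrl
import cv2
c=ctrl.read_camera("wrist")["image"][:,:,::-1];cv2.imwrite("pics/w5.png",c)
def tip(th,back): return P+.075*u(th)-np.array([np.sin(np.radians(th)),-np.cos(np.radians(th))])*back
rel([(*tip(t,.025),.072,t-90) for t in(187.7,180,170,160,150,140,131.2,128)])
E
```

```text
clock 10.4 tcp [0.5954 0.0711 0.0709] yaw 97.43 F [-0.5 -0.4 -0.2]
(np.float64(1.34), np.float64(0.24), np.float64(-0.11), -0.3)
(np.float64(2.37), np.float64(-0.03), np.float64(-0.11), 7.4)
(np.float64(3.74), np.float64(-0.18), np.float64(-0.11), 17.4)
(np.float64(5.11), np.float64(-0.08), np.float64(-0.11), 27.4)
(np.float64(6.45), np.float64(0.25), np.float64(-0.11), 37.4)
(np.float64(7.71), np.float64(0.81), np.float64(-0.11), 47.4)
(np.float64(8.72), np.float64(1.48), np.float64(-0.11), 56.2)
(np.float64(9.06), np.float64(1.76), np.float64(-0.11), 59.4)
```

View pics/w5.png

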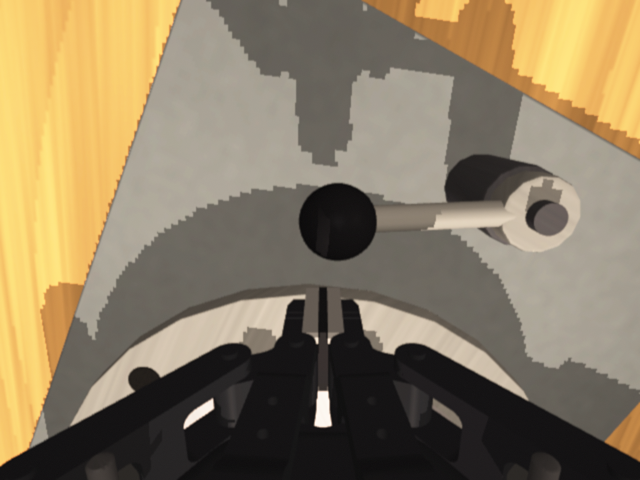

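Ball at (338,221) straight ahead of the fingertips, lever to its right. Pushing round the arc.

Request:
send_rows(targets=[0.7, 0.2, -0.1, 0, 1.3, 0.2, -0.1, 0, 1.9, 0.1, -0.1, 4, 2.4, 0, -0.1, 7, 3.1, -0.1, -0.1, 12, 3.7, -0.2, -0.1, 17, 4.4, -0.1, -0.1, 22, 5.1, -0.1, -0.1, 27, 5.8, 0.1, -0.1, 32, 6.4, 0.2, -0.1, 37, 7.1, 0.5, -0.1, 42, 7.7, 0.8, -0.1, 47, 8.2, 1.1, -0.1, 51, 8.5, 1.3, -0.1, 54, 8.7, 1.5, -0.1, 56, 8.7, 1.5, -0.1, 56])

```text
clock: 12.4
tcp_pos: [0.5986, 0.1599, 0.0724]
tcp_rot: [3.14, -0.001, 0.724]
contact_force: [-1.3, 0.3, 0.7]
opening: -0.003
```

```bash
python3 - <<'E'
from h import *
def tip(th,back): return P+.075*u(th)-np.array([np.sin(np.radians(th)),-np.cos(np.radians(th))])*back
rel([(*tip(t,.025),.072,t-90) for t in(134,131.2,128)])
E
```

```text
clock 12.4 tcp [0.5986 0.1599 0.0724] yaw 41.5 F [-1.3  0.3  0.7]
(np.float64(-0.38), np.float64(0.17), np.float64(0.04), -2.5)
(np.float64(-0.02), np.float64(0.04), np.float64(0.04), 0.3)
(np.float64(0.41), np.float64(-0.08), np.float64(0.04), 3.5)
```

Not yet hard against the stop by force (~1 N); push on in small steps.

Request:
send_rows(targets=[0.1, 0, 0, 0, 0.2, 0, 0, 1, 0.3, -0.1, 0, 2, 0.4, -0.1, 0, 2, 0.4, -0.1, 0, 2])

```text
clock: 13.02
tcp_pos: [0.6004, 0.1625, 0.0725]
tcp_rot: [3.14, 0.0, 0.69]
contact_force: [-2.1, -3.4, 2.6]
opening: -0.001
```

Request:
send_rows(targets=[0.15, 0, 0, 0, 0.3, 0, 0, 0, 0.4, 0, 0, 0, 0.4, 0, 0, 0])

```text
clock: 13.52
tcp_pos: [0.6005, 0.1627, 0.0724]
tcp_rot: [3.141, 0.007, 0.69]
contact_force: [-7.1, -8.5, 6.7]
opening: -0.003
```

Firm stop (11 N, no motion). Back off and check.

Request:
send_rows(targets=[-0.8, 0, 0, 0, -1.8, 0, 0, 0, -1.8, 0, -4, 0, -1.8, 0, -9, 0, -1.8, 0, -13, 0, -6, -4, -15, 0, -10, -8, -16, 0, -14, -12, -16, 0, -18, -16, -16, 0, -18, -16, -16, 0])

```text
clock: 14.78
tcp_pos: [0.3558, 0.172, 0.2334]
tcp_rot: [-3.141, 0.009, 0.692]
contact_force: [-0.1, 0.1, 0.3]
opening: -0.005
```

```bash
python3 - <<'E'
from h import *
from plant import ctrl
import cv2
rel([])
c=ctrl.read_camera("top");pickle.dump(c,open("t6.pkl","wb"))
i=c["image"][:,:,::-1][125:273,235:425];cv2.imwrite("pics/t6.png",cv2.resize(i,None,fx=4,fy=4,interpolation=cv2.INTER_CUBIC))
f=lambda p:(np.array(proj(c,p))-[235,125])*4
k=A+.148*u(183.6);print("knob exp",f([*k,.093]),f([*k,.083]),"ball tight exp",f([*(P+.075*u(131.2)),.08]))
E
```

```text
clock 14.775 tcp [0.3558 0.172  0.2334] yaw 39.66 F [-0.1  0.1  0.3]
knob exp [442.96276925 534.33843511] [442.15852511 536.26551476] ball tight exp [ 90.58894208 302.41420497]
```

View pics/t6.png

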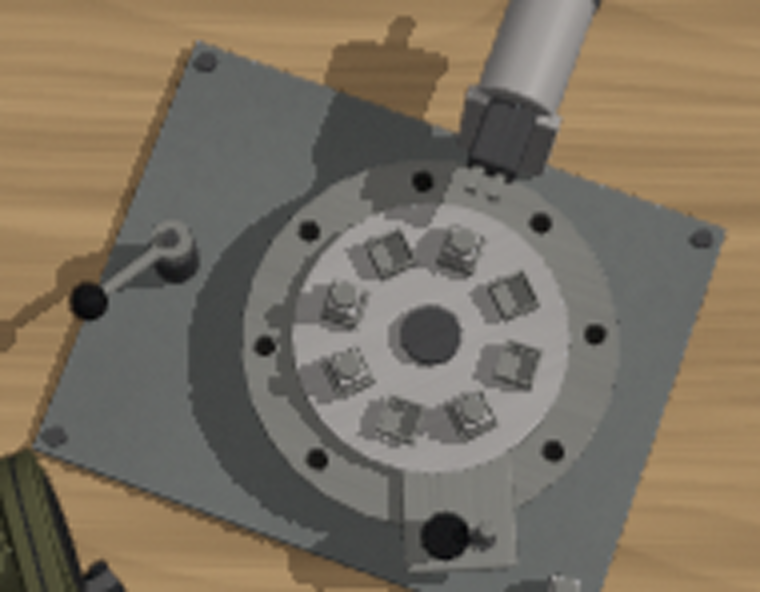

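Knob at (444,536) and ball at (89,300) both match the predictions within 2 px of the enlarged crop. All four housings are in their nests, one step on.

```bash
python3 -c "
from plant import ctrl
print(ctrl.hand_in())"
```

```text
the job is handed in; nothing more can be done
None
```

I finished the job and handed it in after about 15 s of robot time, well under the 51 s limit. The next nest is under the crimping gun and the clamp is tight.

- **Turntable:** I pressed the knob with the shut fingertips and turned the table counter-clockwise. For the last few degrees I lifted off the knob and pushed only on the post, so the plunger could pop up into the next hole by itself.
- **Lock check:** The table then resisted at 4.4 N. The knob's position matched a 45° turn, and its size in the wrist picture was the same as at the start, so the plunger is fully up. I judged this from pictures and force, because the joint angles can't be read directly.
- **Clamp:** I pushed the ball clockwise until it stopped moving, with 11 N against it. In the final picture the ball was within about 2 px (enlarged crop) of its predicted tight position.
- **Everything else:** All four housings are in their nests, one step further round. I never drove the arm near the bystanders. The last picture was cropped to the fixture, so I did not look at them again. The arm was clear of everything, with about 0 N on the tool.

No check failed. The only disagreement was a 2–3 mm offset between the wrist and top cameras, about what their calibration allows.

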